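# Let the reservoir bottle down to its height mark on the ratchet lift

## Robot

A 6-joint arm with a two-finger parallel gripper is mounted at the origin on the work surface; the furniture and walls round the work are solid. World frame = base frame: x ahead of the robot, y to its left, z up, the work surface at z = 0. Lengths are in m, angles in rad, forces in N, time in s.
With the tool pointing down it reaches from about 0.35 to 0.975 m from the base axis. Payload 4.9 kg.
Tool frame: the origin (TCP) lies on the mounting face of the last link; the fingertips stand 173 mm ahead of it and the grasp point (between the pads) lies 155 mm ahead of it; z points along the fingers, y is the line along which they close (so a half turn about z gives the same grasp; the last joint's range is limited). The gripper opens to 85 mm and grips with 20 to 120 N. Pads are 22 mm wide; open, the fingers measure 114 mm over their backs; the gripper's body (76 mm by 85 mm) begins 54 mm behind the grasp point. The pads swing forward as they close: fully open they stand 13 mm farther back than shut.
Start: joints at [-1.403, 0.053, 1.613, -0, 1.476, -0.119], TCP at [0.177, -0.599, 0.405] pointing down, gripper open.
Joint ranges: [-3.01, 3.01], [-1.01, 2.22], [0.06, 2.58], [-1.02, 4.17], [0.09, 2.62], [-3.14, 3.14]. Speed limits (rad/s): [2.57, 2.57, 3.14, 3.14, 3.14, 3.14].

## Interface

Orientations are given as a rotation vector (axis times angle).
In Python, from station import monitor, eyes, finish_job gives the robot as it stands. The module is installed in compiled form; this text tells all that it offers.
- The arm moves only by the tool step_arm, never from a script. Its argument "commands" is a list of rows, each a list of 3 entries, a list of its own where there are three numbers: the opening in per cent of the stroke, from 0 (shut) to 100 (fully open), then the shift along the tool's x, y, z in mm, then the turn about the tool's z in degrees. In form: [[hand, [x, y, z], yaw], ...]. A call has 1 to 12 rows; each row is the pose to reach, as a shift and turn from the pose commanded when the call began, along the tool's axes at that moment; what a row does not reach only later rows make up. A row lasts 1/8 s, in which the tool goes at most 62.5 mm and 10.7 degrees, less where a joint would pass 70% of its speed; a pose out of reach is approached as far as the arm can. A call with a gripper value outside its range is refused whole. The fingers move at their own pace and stop on an object; "squeeze" is the grip in N (left out, the last holds). Time passes only in rows, so rows that repeat a pose let the fingers close. It gives the time, the measured TCP pose, the force, the opening and the grip force at its end, in the units of the state.
- monitor.get_obs(): the state, without advancing time (a new reading comes with each control period).
- eyes.get_image(name): name is "scene" or "side" or "wrist"; returns the picture (384x512x3 uint8, red, green, blue); there is no depth.
- eyes.camera_info(name): a dict with "camera_matrix" (3x3 intrinsics, pixels), "k1" (the pictures are not rectified: a ray, as slopes to the right and down, at radius r is drawn at 1 + k1 r^2 times it, then the intrinsics apply), "extrinsics" (4x4, takes a point from camera to world coordinates). Camera axes: x right, y down, z forward; pixel columns grow to the right and rows downward; lengths in m; the calibration is good to about 2 mm. A picture is of the moment at which its call begins: read the wrist's pose just before it. camera_info takes no time and is no camera call; for the wrist camera it gives the pose at the moment of the call.
- finish_job(): hands the job in; it is judged then, once.
The state is a dict: "t": time; "q": joint angles; "dq": joint speeds; "effort": joint torques, N m; "tool_pos": TCP position; "tool_rot": TCP orientation; "contact_force": force on the tool from outside, world axes, zero at the start; "wrist_torque": the same for the moment, N m; "opening": finger opening in m; "grip_force": force on a finger pad.
Only numpy, scipy, OpenCV 4.12 (cv2) and the standard library are available. Lean on these libraries where they do the work, as an engineer would, in place of code of your own. Each camera call takes 0.05 s, during which the arm holds its last target. There are 200 camera calls.

## Task

Lower the reservoir bottle on the small ratchet lift until its stage is as nearly level with the red collar as the ratchet teeth allow. Draw the keeper back towards the robot by its blue knob, press down on the black screw on the tail of the red pawl to lift it clear and hold it there while the drum runs back, let the pawl drop fully into the right tooth, and then push the keeper fully home again. The pawl is light: feel for the screw and press no harder than you must, never above 20 N, and leave the things standing around the lift where they are.

Things in the scene. Friction and masses are not known exactly. Their poses are not given: they have to be found in the camera images.
- lift: fixed frame of the bottle lift, grey base 150 (x) by 285 (y) by 12 mm; origin on the bench under it; x away from the robot, y left, z up. In mm: wheel axis along x at y 0, z 92; wheel plane x -20, 84 across the teeth; pawl pin y -55, z 130; screw x -20, y -105; keeper along x at y -125; stage and bottle y 45 to 116, column 282 high. Right of y -60 nothing is higher than 160.
- pawl_tail (a point): point on top of the red pawl's tail, on the screw's axis, 137 mm over the bench with the pawl down. The black thumb screw there has a domed round head, 22 mm across, 8 mm thick, whose top stands 8 to 20 mm above this point: how far it is screwed out differs every time and is not measured, so feel for it. Pressing the head straight down lifts the hook on the wheel.
- pawl (a joint): pawl angle, rad: 0 with the hook fully down in the wheel, grows as the screw (50 mm from the pin) is pressed. Clear of the teeth above 0.10 (5 mm, about 11 N), hard stop at 0.24. Its spring resists with 3 N at first and 1.7 N more for each mm, plus up to 5 N while the hook is loaded; 20 N is reached at about 9 mm. Let go, it springs back to 0.
- keeper_knob (a point): top centre of the keeper's blue knob, an upright pin 12 mm in diameter, its uppermost 28 mm free to grasp, top about 158 mm over the bench. The keeper, a steel bolt 14 mm wide, slides along the lift's x axis with 1.5 to 3 N. Locked, its nose lies under the end of the pawl's tail, so that the pawl cannot be lifted.
- keeper (a joint): travel of the keeper, m: 0 fully home (locked), growing as it is drawn towards the robot (lift's -x) to 0.026, its end stop; the pawl is free above 0.016. It stays where it is left, and can be pushed home only with the pawl fully down.
- drum (a joint): angle of drum and 14-tooth wheel, rad: about 0 at the start, grows as it turns back and lowers the stage, 30 mm for each rad. One tooth is 0.449 rad (13.5 mm of stage height); it can rest on the pawl at about 0, 0.449, 0.898 .. 2.24. With the pawl lifted, the stage's weight turns it back by itself, braked, at some 0.15 to 0.4 rad/s.
- stage_level (a point): top of the stage, at the tip of the white pointer on its left edge. The stage is a plate 62 by 66 mm, 6 mm thick, that carries the brown reservoir bottle (102 mm high, fixed to it) and starts 185 mm over the bench.
- height_mark: red collar, 18 mm across and 10 mm high, clamped on the thin rod left of the stage; it does not move. Origin: its centre, at the height of its small pointer. The stage is to come level with this height. It is 24 to 62 mm below the stage at the start.
- wash_bottle: white wash bottle with a red cap, 72 mm across and 163 mm high, loose; origin at the centre of its underside; to be left alone.
- oil_bottle: small brown bottle with a black cap, 27 mm across and 61 mm high, loose; origin at the centre of its underside; to be left alone.
- canister: round white canister with a black lid, 42 mm across and 79 mm high, loose; origin at the centre of its underside; to be left alone.
- dish: petri dish, 60 mm across and 14 mm high, loose; origin at the centre of its underside; to be left alone.

How it is judged:
By the outcome, as a careful person would: the job done as asked, in the order asked, and still so for the second after the job is handed in, with the robot touching nothing.
It also fails if it takes over 72 s, if anything falls off the work surface, if the arm or the gripper's body presses on something with over 40 N, if the wrist force passes 120 N, or if a joint passes its speed limit or range.

## Working session

There is one attempt and no reset: what is moved stays moved. The work goes in short steps, Python scripts to look and compute and a tool call to move; the robot and the scene stay as the last step left them, time stands still between calls to the robot, and variables do not carry over. Pictures are saved under pics/ and viewed, at most 10 in all, crops included, and the job is handed in when it is done.

Besides the shell and the picture viewer there is one more tool, called after "Request:" as name(argument=value, ...), one argument or row to a line, values as JSON. step_arm: Moves the arm, as the interface text tells. Its arguments: {"type":"object","properties":{"commands":{"type":"array"},"squeeze":{"type":"number"}},"required":["commands"]}

```bash
mkdir -p pics; cat > h.py <<'E'
import numpy as np, cv2
from station import monitor, eyes, finish_job
def grab(n,f=None):
    im=eyes.get_image(n)
    if f: cv2.imwrite('pics/'+f,cv2.cvtColor(im,cv2.COLOR_RGB2BGR))
    return im
def ray(info,u,v):
    K=np.array(info['camera_matrix']);E=np.array(info['extrinsics'])
    d=np.array([(u-K[0,2])/K[0,0],(v-K[1,2])/K[1,1]]);s=d.copy()
    for _ in range(30): s=d/(1+info['k1']*(s@s))
    r=E[:3,:3]@np.array([s[0],s[1],1.]);return E[:3,3],r/np.linalg.norm(r)
def onz(info,u,v,z):
    o,r=ray(info,u,v);return o+r*(z-o[2])/r[2]
def tri(a,b):
    (o1,d1),(o2,d2)=a,b
    A=np.stack([d1,-d2],1);t=np.linalg.lstsq(A,o2-o1,rcond=None)[0]
    p,q=o1+d1*t[0],o2+d2*t[1];return (p+q)/2,np.linalg.norm(p-q)
def proj(info,p):
    K=np.array(info['camera_matrix']);E=np.array(info['extrinsics'])
    c=E[:3,:3].T@(np.asarray(p)-E[:3,3]);s=c[:2]/c[2];s=s*(1+info['k1']*(s@s))
    return K[0,0]*s[0]+K[0,2],K[1,1]*s[1]+K[1,2]
E
python3 - <<'E'
from h import *
a=grab('scene');b=grab('side');w=grab('wrist','w0.png')
cv2.imwrite('pics/s0.png',cv2.cvtColor(a,cv2.COLOR_RGB2BGR))
cv2.imwrite('pics/d0.png',cv2.cvtColor(b,cv2.COLOR_RGB2BGR))
for n in('scene','side','wrist'):
    i=eyes.camera_info(n);print(n,np.round(i['extrinsics'],3).tolist(),np.round(i['camera_matrix'],1).tolist(),i['k1'])
print(monitor.get_obs())
E
```

```text
scene [[-0.305, -0.5, 0.811, -0.412], [-0.952, 0.17, -0.254, 0.537], [-0.011, -0.849, -0.528, 0.691], [0.0, 0.0, 0.0, 1.0]] [[475.6, 0.0, 256.7], [0.0, 475.6, 188.2], [0.0, 0.0, 1.0]] -0.08535817941971464
side [[0.976, 0.185, -0.117, 0.561], [0.219, -0.835, 0.504, -0.171], [-0.005, -0.518, -0.856, 0.887], [0.0, 0.0, 0.0, 1.0]] [[355.1, 0.0, 253.0], [0.0, 355.1, 195.3], [0.0, 0.0, 1.0]] -0.017832341795700854
wrist [[0.283, -0.908, -0.309, 0.257], [-0.959, -0.269, -0.09, -0.576], [-0.001, 0.322, -0.947, 0.373], [0.0, 0.0, 0.0, 1.0]] [[296.5, 0.0, 253.2], [0.0, 296.5, 191.1], [0.0, 0.0, 1.0]] -0.06596685738142398
{'t': 0.15, 'q': array([-1.40303715e+00,  5.32644479e-02,  1.61396366e+00,  1.76662648e-05,
        1.47602726e+00, -1.19008187e-01]), 'dq': array([-0.00111938, -0.00159237, -0.00383413, -0.00012297, -0.00116703,
        0.00124887]), 'effort': array([ 2.32311731e-04, -3.94242060e+01, -3.70722985e+01, -9.38718313e-05,
        4.64831668e-03,  5.97843098e-06]), 'tool_pos': array([ 0.17674664, -0.59927806,  0.4037174 ]), 'tool_rot': array([-3.10770891e+00, -4.48671032e-01,  3.60232961e-05]), 'contact_force': array([ 0.55467492, -0.48179734,  0.69323401]), 'wrist_torque': array([ 0.00989478,  0.05915631, -0.0062449 ]), 'grip_force': 0.0, 'opening': 0.08529576107281264}
```

View pics/s0.png

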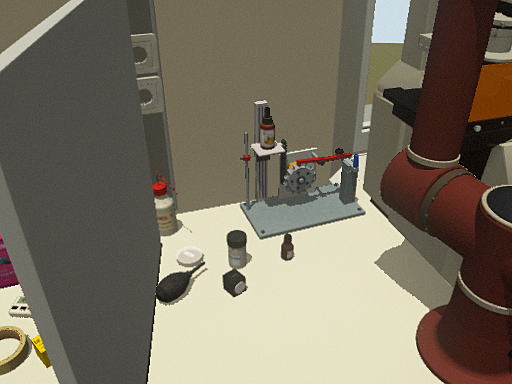

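View pics/d0.png

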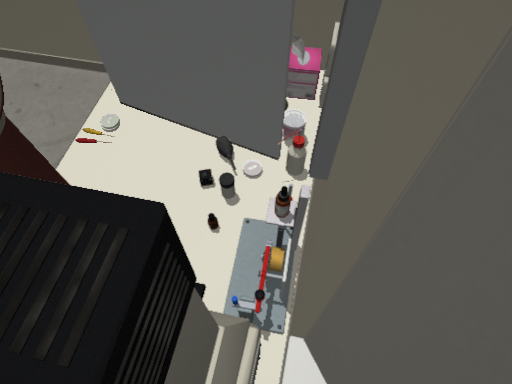

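Scene view: stage at about (268,148), collar (246,158), pawl (300–352,157), screw (339,152), knob (356,160). Side view: screw (260,295), knob (235,300).

```bash
python3 - <<'E'
from h import *
a=cv2.imread('pics/s0.png');b=cv2.imread('pics/d0.png')
A=cv2.resize(a[90:240,230:370],None,fx=4,fy=4,interpolation=cv2.INTER_CUBIC)
cv2.imwrite('pics/s0c.png',A)
B=cv2.resize(b[170:330,190:320],None,fx=3.7,fy=3.7,interpolation=cv2.INTER_CUBIC);cv2.imwrite('pics/d0c.png',B)
I={'s':eyes.camera_info('scene'),'d':eyes.camera_info('side')}
def blobs(im,kind,box):
    x0,y0,x1,y1=box;h=cv2.cvtColor(im,cv2.COLOR_BGR2HSV)[y0:y1,x0:x1].astype(int)
    H,S,V=h[...,0],h[...,1],h[...,2]
    m={'blue':(H>100)&(H<130)&(S>140)&(V>60),'red':((H<6)|(H>174))&(S>170)&(V>90)}[kind]
    n,l,st,c=cv2.connectedComponentsWithStats(m.astype(np.uint8))
    for k in range(1,n):
        if st[k,4]>5: print(kind,st[k]+[x0,y0,0,0,0],c[k]+[x0,y0])
for k in('blue','red'):
    print('scene');blobs(a,k,(225,90,375,240));print('side');blobs(b,k,(190,170,320,340))
kn=[onz(I['s'],356,154,.158),onz(I['d'],235,298,.158)];print('knob',kn,tri(ray(I['s'],356,154),ray(I['d'],235,298)))
print('screw',tri(ray(I['s'],339,151),ray(I['d'],260,294)))
E
```

```text
scene
blue [353 154   6  14  56] [355.39285714 160.76785714]
side
blue [232 296   5   9  34] [234.26470588 299.61764706]
scene
red [297 152  54  14 133] [322.07518797 157.66917293]
red [243 155   7   3  13] [246.07692308 156.23076923]
side
red [259 246  11  44 161] [264.17391304 267.68322981]
red [255 300   6  12  44] [257.70454545 305.88636364]
knob [array([0.47873687, 0.00761283, 0.158     ]), array([0.47936495, 0.01050739, 0.158     ])] (array([0.47869505, 0.0091932 , 0.15867253]), np.float64(0.002706843336939111))
screw (array([0.52594301, 0.03084618, 0.14744729]), np.float64(0.004030368573217443))
```

View pics/s0c.png

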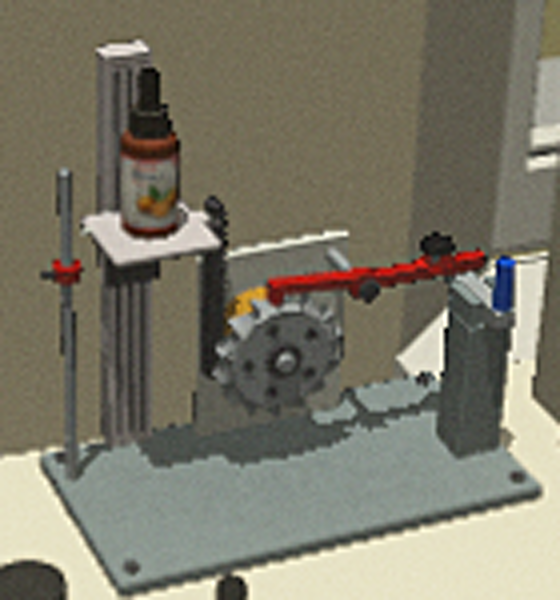

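View pics/d0c.png

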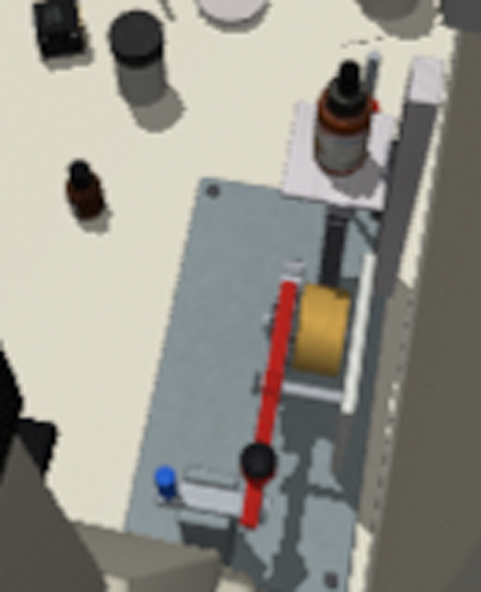

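Crop shows base holes, collar at (66,271) in the crop, white pointer near (88,225). The knob at world (0.479,0.009,0.158) matches its height.

```bash
python3 - <<'E'
from h import *
s=eyes.camera_info('scene');d=eyes.camera_info('side')
sc=lambda u,v:(230+u/4,90+v/4); dc=lambda u,v:(190+u/3.7,170+v/3.7)
print('holes scene',[onz(s,*sc(*p),.012)[:2].round(4) for p in((132,566),(517,477),(425,379))])
print('holes side',[onz(d,*dc(*p),.012)[:2].round(4) for p in((212,190),(330,578))])
P,e=tri(ray(s,*sc(66,271)),ray(d,*dc(373,106)));print('collar',P,e)
print('rod base',onz(s,*sc(70,475),.012))
# stage corners at z=.185
for p in((88,225),(125,262),(222,240)): print('stage sc',onz(s,*sc(*p),.185).round(4))
for p in((283,190),(376,208),(302,103)): print('stage sd',onz(d,*dc(*p),.185).round(4))
for p in((270,285),(485,258)): print('pawl',p,onz(s,*sc(*p),.135).round(4))
for p in((290,285),(250,525)): print('pawl d',p,onz(d,*dc(*p),.137).round(4))
print('screw',onz(d,*dc(258,460),.15),onz(s,*sc(438,240),.15))
print('knob d',onz(d,*dc(166,475),.158))
for n,(i) in(('s',s),('d',d)):
  pass
E
```

```text
holes scene [array([0.4423, 0.2559]), array([ 0.4522, -0.0037]), array([ 0.5785, -0.0007])]
holes side [array([0.4446, 0.2586]), array([0.5809, 0.0053])]
collar [0.54982268 0.26427225 0.15824497] 0.007595954938774261
rod base [0.54522964 0.26295624 0.012     ]
stage sc [0.5476 0.2474 0.185 ]
stage sc [0.4964 0.2413 0.185 ]
stage sc [0.504  0.1797 0.185 ]
stage sd [0.5091 0.1828 0.185 ]
stage sd [0.5653 0.183  0.185 ]
stage sd [0.5085 0.2446 0.185 ]
pawl (270, 285) [0.5291 0.1379 0.135 ]
pawl (485, 258) [ 0.5186 -0.0027  0.135 ]
pawl d (290, 285) [0.5227 0.1441 0.137 ]
pawl d (250, 525) [ 0.5294 -0.0018  0.137 ]
screw [0.52675255 0.03109856 0.15      ] [0.5242098 0.0284048 0.15     ]
knob d [0.47928377 0.00969885 0.158     ]
```

```bash
python3 - <<'E'
from h import *
s=eyes.camera_info('scene');d=eyes.camera_info('side')
for n,sp in(('a',(388,92)),('b',(412,118))):
  for m,dp in(('p',(165,208)),('q',(205,290)),('r',(165,340))):
    print(n,m,[x.round(3) for x in tri(ray(s,*sp),ray(d,*dp))])
a=cv2.imread('pics/s0.png');b=cv2.imread('pics/w0.png')
cv2.imwrite('pics/m.png',np.hstack([cv2.resize(a[0:240,350:512],(400,592)),cv2.resize(b,(400,300))[[*range(300)]+[0]*292]]))
E
```

```text
a p [array([0.343, 0.057, 0.374]), np.float64(0.042)]
a q [array([ 0.446, -0.032,  0.322]), np.float64(0.008)]
a r [array([ 0.433, -0.079,  0.319]), np.float64(0.084)]
b p [array([0.311, 0.051, 0.34 ]), np.float64(0.098)]
b q [array([ 0.417, -0.046,  0.278]), np.float64(0.071)]
b r [array([ 0.404, -0.098,  0.267]), np.float64(0.028)]
```

View pics/m.png

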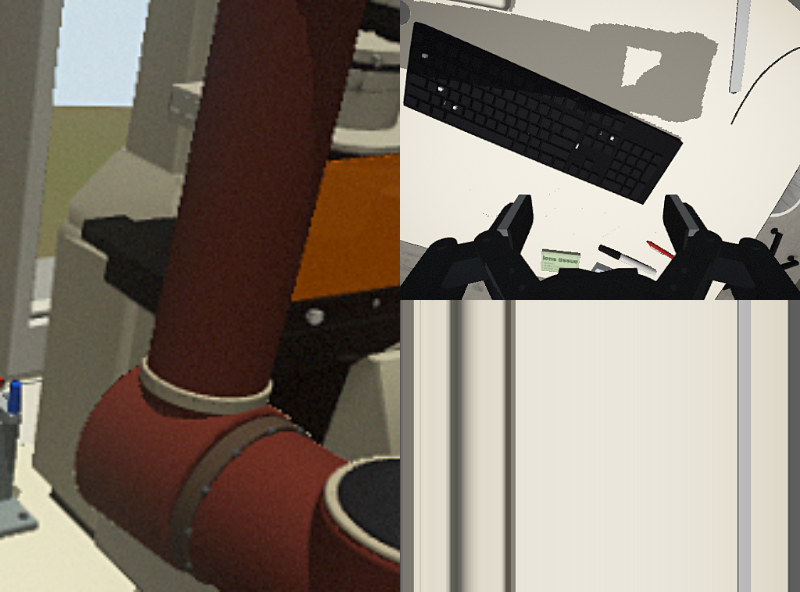

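The machine (beige, black ledge, orange panel) stands between the start pose and the lift; I work out its outline before moving.

```bash
python3 - <<'E'
from h import *
s=eyes.camera_info('scene');d=eyes.camera_info('side')
for p in((364,190),(372,200),(405,239)): print(p,onz(s,*p,0.).round(3))
for n,q in(('black tip',(383,92)),('tip low',(393,114)),('ledge under arm',(412,120)),('orange top',(482,65)),('cyl',(500,25)),('pillar top',(400,60))):
  o,r=ray(s,*q); print(n,[ (o+r*t).round(2).tolist() for t in (.9,1.0,1.1,1.2,1.3)])
for n,q in(('fin corner',(165,208)),('right edge',(190,262)),('beige',(228,318)),('cyl',(258,335)),('cylleft',(240,318)),('bl',(20,340)),('fin left top',(20,175))):
  o,r=ray(d,*q); print(n,[ onz(d,*q,z).round(2).tolist() for z in (.2,.3,.4,.5,.6,.7)])
E
```

```text
(364, 190) [ 0.547 -0.07   0.   ]
(372, 200) [ 0.495 -0.066  0.   ]
(405, 239) [ 0.322 -0.057  0.   ]
black tip [[0.3, 0.07, 0.39], [0.38, 0.02, 0.35], [0.45, -0.03, 0.32], [0.53, -0.08, 0.29], [0.61, -0.13, 0.25]]
tip low [[0.27, 0.06, 0.35], [0.35, 0.01, 0.31], [0.43, -0.04, 0.28], [0.5, -0.1, 0.24], [0.58, -0.15, 0.2]]
ledge under arm [[0.25, 0.04, 0.35], [0.32, -0.02, 0.31], [0.4, -0.08, 0.27], [0.47, -0.13, 0.23], [0.54, -0.19, 0.19]]
orange top [[0.21, -0.06, 0.45], [0.28, -0.13, 0.42], [0.35, -0.2, 0.4], [0.42, -0.26, 0.37], [0.49, -0.33, 0.34]]
cyl [[0.22, -0.08, 0.52], [0.28, -0.15, 0.5], [0.35, -0.22, 0.48], [0.42, -0.29, 0.46], [0.49, -0.36, 0.44]]
pillar top [[0.3, 0.05, 0.44], [0.38, -0.01, 0.41], [0.46, -0.06, 0.39], [0.54, -0.12, 0.36], [0.62, -0.17, 0.33]]
fin corner [[0.28, 0.16, 0.2], [0.32, 0.11, 0.3], [0.36, 0.06, 0.4], [0.41, 0.01, 0.5], [0.45, -0.03, 0.6], [0.49, -0.08, 0.7]]
right edge [[0.38, 0.05, 0.2], [0.4, 0.02, 0.3], [0.43, -0.01, 0.4], [0.46, -0.05, 0.5], [0.48, -0.08, 0.6], [0.51, -0.11, 0.7]]
beige [[0.48, -0.04, 0.2], [0.49, -0.06, 0.3], [0.5, -0.08, 0.4], [0.52, -0.1, 0.5], [0.53, -0.12, 0.6], [0.54, -0.14, 0.7]]
cyl [[0.54, -0.06, 0.2], [0.54, -0.07, 0.3], [0.55, -0.09, 0.4], [0.55, -0.11, 0.5], [0.55, -0.12, 0.6], [0.56, -0.14, 0.7]]
cylleft [[0.5, -0.03, 0.2], [0.51, -0.05, 0.3], [0.52, -0.07, 0.4], [0.53, -0.09, 0.5], [0.54, -0.11, 0.6], [0.55, -0.13, 0.7]]
bl [[0.12, -0.16, 0.2], [0.18, -0.16, 0.3], [0.25, -0.16, 0.4], [0.31, -0.17, 0.5], [0.38, -0.17, 0.6], [0.44, -0.17, 0.7]]
fin left top [[-0.08, 0.17, 0.2], [0.01, 0.12, 0.3], [0.1, 0.07, 0.4], [0.2, 0.02, 0.5], [0.29, -0.03, 0.6], [0.39, -0.08, 0.7]]
```

The crop shows the beige machine with a black ledge to the right of the lift (front face near y≈-0.06, x≥0.3). I retract and raise first, then look from the wrist.

Request:
step_arm(
  commands=[
    [100,[75,-105,-75],0],
    [100,[145,-205,-145],0],
    [100,[145,-205,-145],0],
    [100,[145,-205,-145],0],
    [100,[145,-205,-145],0],
    [100,[145,-205,-145],0],
    [100,[145,-205,-145],0],
    [100,[145,-205,-145],0],
  ],
)

```text
t: 1.15
tool_pos: [0.2576, -0.3627, 0.548]
tool_rot: [-3.107, -0.447, 0.002]
contact_force: [0.2, -0.3, -0.4]
opening: 0.0854
grip_force: 0.0
```

```bash
python3 - <<'E'
from h import *
print(monitor.get_obs()['tool_pos'])
w=grab('wrist');d=grab('side')
cv2.imwrite('pics/m2.png',cv2.cvtColor(np.vstack([cv2.resize(w,(400,300)),cv2.resize(d,(400,300))]),cv2.COLOR_RGB2BGR))
i=eyes.camera_info('wrist');print(np.round(i['extrinsics'],3).tolist())
E
```

```text
[ 0.25762585 -0.36272785  0.54797797]
[[0.282, -0.908, -0.31, 0.338], [-0.959, -0.268, -0.089, -0.34], [-0.002, 0.323, -0.946, 0.518], [0.0, 0.0, 0.0, 1.0]]
```

View pics/m2.png

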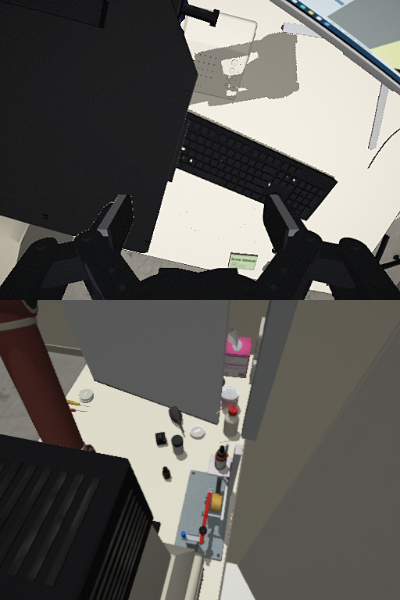

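Wrist view: a large black flat-topped body fills the left side (corner near (186,320), right edge at (252,96) in full pixels); side view unchanged apart from the arm.

```bash
python3 - <<'E'
from h import *
w=eyes.camera_info('wrist');s=eyes.camera_info('scene');d=eyes.camera_info('side')
for n,q in(('corner',(186,320)),('redge',(252,96)),('top',(232,0)),('bl',(0,285)),('bl2',(35,300))):
  print(n,[onz(w,*q,z).round(3).tolist() for z in(0,.1,.2,.3,.4,.45)])
for q in((205,290),(200,280)): print('side',q,[onz(d,*q,z).round(3).tolist() for z in(.3,.4,.5,.55,.6,.65)])
im=grab('scene')
cv2.imwrite('pics/m3.png',cv2.cvtColor(np.hstack([cv2.resize(im[0:260,340:512],(397,600)),cv2.resize(grab('side')[190:384,0:260],(400,300))[[*range(300)]+[0]*300]]),cv2.COLOR_RGB2BGR))
E
```

```text
corner [[-0.163, -0.331, 0.0], [-0.067, -0.333, 0.1], [0.03, -0.334, 0.2], [0.127, -0.336, 0.3], [0.224, -0.338, 0.4], [0.272, -0.338, 0.45]]
redge [[0.328, -0.339, 0.0], [0.33, -0.339, 0.1], [0.332, -0.339, 0.2], [0.334, -0.339, 0.3], [0.335, -0.339, 0.4], [0.336, -0.339, 0.45]]
top [[0.459, -0.269, 0.0], [0.435, -0.282, 0.1], [0.412, -0.296, 0.2], [0.389, -0.31, 0.3], [0.365, -0.323, 0.4], [0.353, -0.33, 0.45]]
bl [[-0.204, 0.091, 0.0], [-0.1, 0.008, 0.1], [0.005, -0.075, 0.2], [0.11, -0.159, 0.3], [0.214, -0.242, 0.4], [0.267, -0.283, 0.45]]
bl2 [[-0.218, 0.008, 0.0], [-0.111, -0.059, 0.1], [-0.003, -0.126, 0.2], [0.104, -0.193, 0.3], [0.211, -0.26, 0.4], [0.265, -0.294, 0.45]]
side (205, 290) [[0.443, -0.023, 0.3], [0.463, -0.048, 0.4], [0.484, -0.074, 0.5], [0.494, -0.086, 0.55], [0.504, -0.099, 0.6], [0.514, -0.112, 0.65]]
side (200, 280) [[0.43, -0.008, 0.3], [0.453, -0.036, 0.4], [0.475, -0.064, 0.5], [0.486, -0.078, 0.55], [0.497, -0.092, 0.6], [0.508, -0.106, 0.65]]
```

View pics/m3.png

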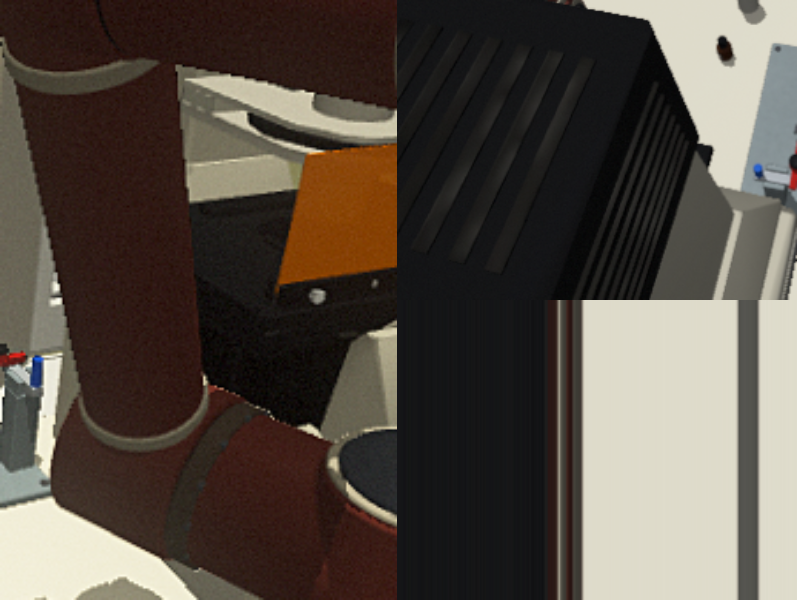

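```bash
python3 - <<'E'
from h import *
w=eyes.camera_info('wrist');s=eyes.camera_info('scene');d=eyes.camera_info('side')
W={'corner':(186,320),'c2':(252,96),'bl':(0,285)}
# heights via scene pixels of the black slab & orange
for n,q in(('slab near corner',(455,137)),('slab low',(458,141)),('orange bl',(460,125)),('orange tl',(472,65)),('plate left',(419,35)),('black tip',(383,92))):
  print(n,[onz(s,*q,z).round(3).tolist() for z in(.25,.3,.35,.4,.45,.5)])
for p in((.334,-.339,.3),(.334,-.339,.2),(.334,-.339,.4),(.334,-.339,.45)): print(p,np.round(proj(s,p)))
# visible side-view fin box bottoms, project candidates
for p in((.49,-.08,.7),(.49,-.08,.5),(.45,-.03,.6),(.45,-.03,.32)): print(p,np.round(proj(s,p)),np.round(proj(d,p)))
print(monitor.get_obs()['q'].round(3))
E
```

```text
slab near corner [[0.327, -0.141, 0.25], [0.244, -0.064, 0.3], [0.16, 0.012, 0.35], [0.076, 0.089, 0.4], [-0.008, 0.166, 0.45], [-0.091, 0.243, 0.5]]
slab low [[0.309, -0.135, 0.25], [0.227, -0.059, 0.3], [0.146, 0.017, 0.35], [0.064, 0.094, 0.4], [-0.018, 0.17, 0.45], [-0.099, 0.246, 0.5]]
orange bl [[0.376, -0.193, 0.25], [0.287, -0.11, 0.3], [0.197, -0.027, 0.35], [0.108, 0.055, 0.4], [0.019, 0.138, 0.45], [-0.07, 0.221, 0.5]]
orange tl [[0.739, -0.526, 0.25], [0.609, -0.406, 0.3], [0.478, -0.285, 0.35], [0.348, -0.165, 0.4], [0.218, -0.044, 0.45], [0.087, 0.076, 0.5]]
plate left [[1.106, -0.582, 0.25], [0.934, -0.456, 0.3], [0.762, -0.329, 0.35], [0.59, -0.202, 0.4], [0.418, -0.075, 0.45], [0.246, 0.052, 0.5]]
black tip [[0.615, -0.134, 0.25], [0.498, -0.058, 0.3], [0.382, 0.018, 0.35], [0.266, 0.094, 0.4], [0.15, 0.17, 0.45], [0.033, 0.246, 0.5]]
(0.334, -0.339, 0.3) [529. 104.]
(0.334, -0.339, 0.2) [517. 144.]
(0.334, -0.339, 0.4) [541.  60.]
(0.334, -0.339, 0.45) [547.  37.]
(0.49, -0.08, 0.7) [ 417. -101.] [172. 207.]
(0.49, -0.08, 0.5) [405.   3.] [209. 297.]
(0.45, -0.03, 0.6) [401. -45.] [171. 206.]
(0.45, -0.03, 0.32) [384.  92.] [206. 292.]
[-1.12  -0.431  1.798 -0.     1.776  0.165]
```

Request:
step_arm(
  commands=[
    [100,[-40,35,-50],0],
    [100,[-80,67,-110],0],
    [100,[-80,67,-170],0],
    [100,[-80,67,-230],0],
    [100,[-80,67,-290],0],
    [100,[-80,67,-300],0],
    [100,[-80,67,-300],0],
    [100,[-80,67,-300],0],
    [100,[-80,67,-300],0],
  ],
)

```text
t: 2.48
tool_pos: [0.2003, -0.4496, 0.8475]
tool_rot: [-3.106, -0.448, 0.001]
contact_force: [-0.2, 0.2, 0.4]
opening: 0.0855
grip_force: 0.0
```

```bash
python3 - <<'E'
from h import *
o=monitor.get_obs();print(o['tool_pos'],o['q'].round(3),o['t'])
w=grab('wrist');s=grab('scene')
i=eyes.camera_info('wrist');print(np.round(i['extrinsics'],3).tolist())
cv2.imwrite('pics/m4.png',cv2.cvtColor(np.vstack([cv2.resize(w,(400,300)),cv2.resize(s,(400,300))]),cv2.COLOR_RGB2BGR))
E
```

```text
[ 0.20032792 -0.4496185   0.84745657] [-1.303 -0.133  1.054  0.     2.225 -0.019] 2.475
[[0.283, -0.908, -0.31, 0.28], [-0.959, -0.269, -0.089, -0.426], [-0.002, 0.322, -0.947, 0.818], [0.0, 0.0, 0.0, 1.0]]
```

View pics/m4.png

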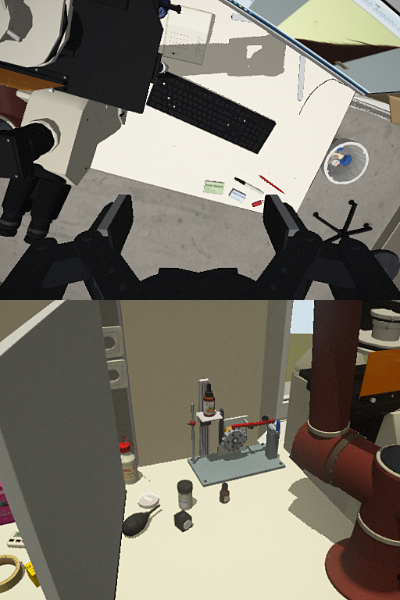

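```bash
python3 - <<'E'
from h import *
w=eyes.camera_info('wrist');import copy
p=copy.deepcopy(w);p['extrinsics']=[[0.282,-0.908,-0.31,0.338],[-0.959,-0.268,-0.089,-0.34],[-0.002,0.323,-0.946,0.518],[0,0,0,1]]
print('stage corner',tri(ray(w,186,141),ray(p,186,320)),'c2',tri(ray(w,212,20),ray(p,252,96)))
for n,q in(('eyepiece',(45,307)),('eyeR',(75,240)),('body low',(70*1.28,192*1.28)),('bodyhi',(122*1.28,112*1.28)),('orange',(50,108)),('red arm?',(15,135))):
  print(n,[onz(w,*q,z).round(3).tolist() for z in(.2,.3,.4,.5,.6,.7)])
E
```

```text
stage corner (array([ 0.17613745, -0.34059188,  0.34911945]), np.float64(0.007099350979467541)) c2 (array([ 0.34185449, -0.34564545,  0.40710075]), np.float64(0.016309663989172874))
eyepiece [[-0.397, -0.041, 0.2], [-0.287, -0.103, 0.3], [-0.178, -0.165, 0.4], [-0.068, -0.228, 0.5], [0.041, -0.29, 0.6], [0.151, -0.352, 0.7]]
eyeR [[-0.163, -0.109, 0.2], [-0.091, -0.16, 0.3], [-0.02, -0.211, 0.4], [0.052, -0.263, 0.5], [0.124, -0.314, 0.6], [0.196, -0.365, 0.7]]
body low [[-0.168, -0.145, 0.2], [-0.095, -0.191, 0.3], [-0.023, -0.236, 0.4], [0.05, -0.282, 0.5], [0.122, -0.327, 0.6], [0.195, -0.372, 0.7]]
bodyhi [[0.122, -0.258, 0.2], [0.147, -0.285, 0.3], [0.173, -0.313, 0.4], [0.199, -0.34, 0.5], [0.224, -0.367, 0.6], [0.25, -0.394, 0.7]]
orange [[0.133, -0.026, 0.2], [0.157, -0.091, 0.3], [0.181, -0.155, 0.4], [0.205, -0.22, 0.5], [0.228, -0.285, 0.6], [0.252, -0.35, 0.7]]
red arm? [[0.054, 0.049, 0.2], [0.091, -0.028, 0.3], [0.127, -0.105, 0.4], [0.164, -0.182, 0.5], [0.201, -0.259, 0.6], [0.237, -0.335, 0.7]]
```

The view shows an inverted microscope: stage corner at (186,141) → (0.176,-0.34,0.35), eyepieces towards the robot near (45,307), so passing over it high up is the way. I fit the arm's planar kinematics to see how high it can cross.

```bash
cat > kin.py <<'E'
import numpy as np
from scipy.optimize import least_squares
D=[(.053,1.614,.6248,.4037),(-.431,1.798,.4449,.548),(-.133,1.054,.4922,.8475)]
def rz(p,q2,q3): L1,L2,c,a,b=p; return a+L1*np.sin(q2)+L2*np.sin(q2+q3+c), b+L1*np.cos(q2)+L2*np.cos(q2+q3+c)
P=least_squares(lambda p:np.concatenate([np.subtract(rz(p,x[0],x[1]),x[2:]) for x in D]),[.5,.5,0,.1,.2]).x
if __name__=='__main__':
    print(P,[np.round(np.subtract(rz(P,x[0],x[1]),x[2:]),4) for x in D])
    a,b=np.meshgrid(np.linspace(-1.01,2.22,700),np.linspace(.06,2.58,500));r,z=rz(P,a,b);ok=(a+b>.53)&(a+b<3.04)
    for R in(.2,.3,.36,.4,.45,.5,.55,.6,.7):
        m=ok&(abs(r-R)<.005);j=np.argmax(np.where(m,z,-9));print(R,z.flat[j].round(3),a.flat[j].round(2),b.flat[j].round(2))
E
python3 kin.py
```

```text
[0.42300078 0.61797424 0.15662896 0.00411883 0.13536617] [array([ 0.0001, -0.0005]), array([-0.0002,  0.0008]), array([ 0.0002, -0.0003])]
0.2 0.99 -0.47 1.0
0.3 1.025 -0.22 0.75
0.36 1.035 -0.09 0.62
0.4 1.036 0.02 0.51
0.45 1.033 0.12 0.41
0.5 1.023 0.23 0.3
0.55 1.008 0.36 0.18
0.6 0.985 0.47 0.07
0.7 0.906 0.6 0.06
```

Request:
step_arm(
  commands=[
    [100,[0,-30,-50],0],
    [100,[0,-60,-105],0],
    [100,[-3,-95,-152],0],
    [100,[-3,-95,-152],0],
    [100,[-3,-95,-152],0],
    [100,[40,-120,-152],0],
    [100,[80,-145,-152],0],
    [100,[125,-170,-152],0],
    [100,[165,-193,-152],0],
    [100,[205,-217,-152],0],
    [100,[248,-240,-152],0],
    [100,[248,-240,-152],0],
  ],
)

```text
t: 4.08
tool_pos: [0.3747, -0.1485, 0.9981]
tool_rot: [-3.103, -0.457, 0.009]
contact_force: [0.4, -1.3, -0.1]
opening: 0.0852
grip_force: 0.0
```

Request:
step_arm(
  commands=[
    [100,[25,-45,0],5],
    [100,[48,-90,0],10],
    [100,[70,-135,0],14],
    [100,[95,-180,0],14],
    [100,[95,-180,50],14],
    [100,[95,-180,110],14],
    [100,[95,-180,170],14],
    [100,[95,-180,230],14],
    [100,[95,-180,290],14],
    [100,[95,-180,350],14],
    [100,[95,-180,400],14],
    [100,[95,-180,400],14],
  ],
)

```text
t: 5.58
tool_pos: [0.4107, 0.0503, 0.5935]
tool_rot: [-3.14, -0.064, 0.022]
contact_force: [0.2, -0.1, -0.4]
opening: 0.0854
grip_force: 0.0
```

```bash
cat >> h.py <<'E'
def blobs(im,kind,mn=15):
    h=cv2.cvtColor(im,cv2.COLOR_RGB2HSV).astype(int);H,S,V=h[...,0],h[...,1],h[...,2]
    m={'blue':(H>100)&(H<130)&(S>140)&(V>50),'red':((H<6)|(H>174))&(S>170)&(V>80)}[kind]
    n,l,st,c=cv2.connectedComponentsWithStats(m.astype(np.uint8))
    return [(st[k].tolist(),c[k].round(1).tolist()) for k in range(1,n) if st[k,4]>mn]
E
python3 - <<'E'
from h import *
o=monitor.get_obs();w=grab('wrist','w5.png');i=eyes.camera_info('wrist')
print(np.round(i['extrinsics'],3).tolist(),o['tool_rot'],o['tool_pos'])
for k in('blue','red'):print(k,blobs(w,k))
print('pred knob',proj(i,(.479,.0095,.158)),'screw',proj(i,(.526,.031,.148)),'collar',proj(i,(.548,.263,.156)))
E
```

```text
[[0.042, -0.944, -0.328, 0.494], [-0.999, -0.039, -0.013, 0.053], [-0.0, 0.328, -0.945, 0.568], [0.0, 0.0, 0.0, 1.0]] [-3.13993263 -0.06417593  0.02218725] [0.41068947 0.05028489 0.59353601]
blue [([281, 97, 9, 9, 66], [285.2, 101.2])]
red [([186, 59, 82, 12, 594], [224.2, 62.9]), ([279, 60, 17, 7, 114], [287.4, 63.0])]
pred knob (np.float64(285.78629184112935), np.float64(101.74423423944829)) screw (np.float64(271.3176898309141), np.float64(64.06197660663908)) collar (np.float64(93.07719165920926), np.float64(40.39912548516031))
```

View pics/w5.png

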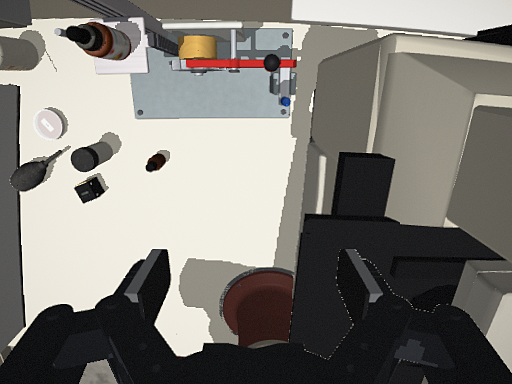

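The wrist view shows knob at (285,101) and screw at (272,63), as predicted; microscope body close on the right (x>305). Approach above the knob with the fingers partly closed.

Request:
step_arm(
  commands=[
    [40,[0,0,0],0],
    [40,[20,14,40],0],
    [40,[40,28,90],0],
    [40,[66,43,140],0],
    [40,[66,43,190],0],
    [40,[66,43,225],0],
    [40,[66,43,225],0],
    [40,[66,43,225],0],
  ],
)

```text
t: 6.62
tool_pos: [0.4793, 0.0108, 0.3806]
tool_rot: [3.14, 0.067, 0.009]
contact_force: [0.3, -0.1, 1.9]
opening: 0.0343
grip_force: 0.0
```

```bash
python3 - <<'E'
from h import *
o=monitor.get_obs();w=grab('wrist','w6.png');i=eyes.camera_info('wrist')
print(o['t'],o['tool_pos'],o['tool_rot'],o['opening'],o['contact_force'])
for k in('blue','red'):print(k,blobs(w,k))
print('pred knob',proj(i,(.479,.0095,.158)),proj(i,(.479,.0095,.13)))
for b in blobs(w,'blue'): print(onz(i,*b[1],.150),onz(i,b[1][0],b[0][1]+2,.158))
E
```

```text
6.625 [0.4793213  0.01082119 0.380552  ] [3.14000317 0.06667913 0.00864432] 0.03427302149354416 [ 0.2503454  -0.08728639  1.90417431]
blue [([246, 199, 16, 29, 363], [253.5, 213.0])]
red [([218, 133, 55, 21, 467], [253.8, 145.4]), ([70, 140, 142, 16, 1870], [140.2, 147.8])]
pred knob (np.float64(254.08352348692148), np.float64(217.13990451552095)) (np.float64(253.9389959485014), np.float64(203.07489731439523))
[0.47880283 0.00988623 0.15      ] [0.49113591 0.01043919 0.158     ]
```

Request:
step_arm(
  commands=[
    [40,[0,1,20],0],
    [40,[0,1,40],0],
    [40,[0,1,55],0],
    [40,[0,1,60],0],
    [40,[0,1,60],0],
    [40,[0,1,60],0],
    [0,[0,1,60],0],
    [0,[0,1,60],0],
    [0,[0,1,60],0],
    [0,[0,1,60],0],
  ],
  squeeze=25,
)

```text
t: 7.92
tool_pos: [0.4783, 0.0101, 0.3175]
tool_rot: [-3.141, -0.067, -0.002]
contact_force: [-0.5, 1.2, 5.2]
opening: 0.0105
grip_force: 24.6
```

Request:
step_arm(
  commands=[
    [0,[-6,1,-2],0],
    [0,[-12,1,-2],0],
    [0,[-18,1,-2],0],
    [0,[-23,1,-2],0],
    [0,[-26,1,-2],0],
    [0,[-28,1,-2],0],
    [0,[-28,1,-2],0],
    [0,[-28,1,-2],0],
  ],
)

```text
t: 8.93
tool_pos: [0.4517, 0.0084, 0.3177]
tool_rot: [-3.138, -0.066, -0.021]
contact_force: [22.7, 6.0, -16.8]
opening: 0.0106
grip_force: 24.3
```

Request:
step_arm(
  commands=[
    [0,[1.5,0,1],0],
    [0,[1.5,0,1],0],
    [40,[1.5,0,1],0],
    [40,[1.5,0,1],0],
    [40,[1.5,0,1],0],
    [40,[1.5,0,-20],0],
    [40,[1.5,0,-60],0],
    [40,[1.5,0,-60],0],
    [0,[1.5,0,-60],0],
    [0,[1.5,0,-60],0],
  ],
)

```text
t: 10.18
tool_pos: [0.4513, 0.0079, 0.3772]
tool_rot: [-3.141, -0.066, 0.004]
contact_force: [-1.3, -0.8, -0.7]
opening: 0.0004
grip_force: 0.0
```

```bash
python3 - <<'E'
from h import *
o=monitor.get_obs();w=grab('wrist','w7.png');i=eyes.camera_info('wrist')
print(o['t'],o['tool_pos'],o['opening'],o['contact_force'])
for k in('blue','red'):
  for b in blobs(w,k): print(k,b,onz(i,*b[1],.150 if k=='blue' else .137).round(4))
# dark head: largest dark blob near predicted screw
u,v=proj(i,(.526,.030,.150));print('pred',u,v)
g=cv2.cvtColor(w,cv2.COLOR_RGB2GRAY);m=(g<45).astype(np.uint8)
n,l,st,c=cv2.connectedComponentsWithStats(m)
for k in range(1,n):
  if st[k,4]>60 and abs(c[k][0]-u)<60 and abs(c[k][1]-v)<60: print(st[k],c[k].round(1),onz(i,*c[k],.152).round(4),onz(i,*c[k],.145).round(4))
# collar/stage, scene
s=grab('scene','s7.png');sc=eyes.camera_info('scene')
for b in blobs(s,'red',5)+blobs(s,'blue',5): print(b)
E
```

```text
10.175 [0.45126525 0.00788504 0.37719572] 0.00036707349243848223 [-1.25250979 -0.81617695 -0.68829167]
blue ([244, 193, 16, 29, 383], [251.6, 207.2]) [0.4548 0.0088 0.15  ]
red ([58, 97, 148, 18, 2133], [131.1, 105.5]) [0.5214 0.095  0.137 ]
red ([236, 97, 36, 15, 482], [254.2, 104.5]) [0.525 0.01  0.137]
pred 223.11380061384884 102.59252797375143
[204  89  40  34 847] [221.1 104.9] [0.5246 0.031  0.152 ] [0.5242 0.0318 0.145 ]
([392, 0, 5, 5, 6], [393.8, 2.2])
([397, 0, 4, 4, 7], [398.4, 1.6])
([395, 1, 14, 9, 20], [401.2, 4.4])
([407, 3, 7, 4, 9], [410.1, 4.7])
([386, 6, 5, 5, 9], [387.9, 8.1])
([297, 153, 54, 13, 199], [322.8, 158.2])
([243, 155, 7, 6, 23], [246.2, 157.4])
([158, 175, 13, 11, 13], [164.0, 179.3])
([153, 182, 13, 14, 151], [158.9, 188.1])
([463, 212, 13, 12, 53], [470.6, 218.1])
([477, 215, 6, 8, 13], [479.0, 219.2])
([459, 223, 4, 6, 10], [460.5, 225.9])
([477, 223, 7, 3, 10], [479.8, 223.8])
([463, 224, 12, 4, 18], [468.6, 225.3])
([493, 372, 19, 12, 83], [504.0, 377.7])
([488, 377, 4, 5, 7], [489.6, 379.1])
([358, 159, 6, 13, 50], [360.4, 165.0])
```

```bash
python3 - <<'E'
from h import *
s=eyes.camera_info('scene');d=eyes.camera_info('side')
a=cv2.cvtColor(cv2.imread('pics/s7.png'),cv2.COLOR_BGR2RGB).astype(int);b=cv2.cvtColor(cv2.imread('pics/d0.png'),cv2.COLOR_BGR2RGB).astype(int)
def wc(im,box):
    x0,y0,x1,y1=box;p=im[y0:y1,x0:x1];w=np.clip(p[...,0]-np.maximum(p[...,1],p[...,2])-35,0,None).astype(float)
    yy,xx=np.mgrid[y0:y1,x0:x1];return (w*xx).sum()/w.sum(),(w*yy).sum()/w.sum(),w.sum()
cs=wc(a,(240,150,253,165));cd=wc(b,(287,192,297,205));print(cs,cd)
print(tri(ray(s,*cs[:2]),ray(d,*cd[:2])))
o,r=ray(s,*cs[:2])
for X in(.540,.545,.550): 
    t=(X-o[0])/r[0];print(X,(o+r*t).round(4))
# rod pixels above & below collar: column profile rows
for y in (135,140,145,150,165,170,180,190,200,205,208,210): print(y,a[y,238:256].sum(1)//3)
# stage left edge: rows around col 249..256
print('stage');
for y in range(140,160): print(y,(a[y,247:290:2].sum(1)//3))
E
```

```text
(np.float64(246.1153846153846), np.float64(156.84519230769232), np.float64(2080.0)) (np.float64(290.8835341365462), np.float64(198.1164658634538), np.float64(249.0))
(array([0.54995777, 0.26478846, 0.16049408]), np.float64(0.006841072538118318))
0.54 [0.54   0.2646 0.1636]
0.545 [0.545  0.2632 0.1608]
0.55 [0.55   0.2617 0.158 ]
135 [122 123 126 124 120 124  79 102 104  57 121 122 122 119 126 127  81 104]
140 [125 120 122 124 121 131  63 100 112  65 118 123 123 120 123 128  84  95]
145 [121 125 120 130 126 124 122 105 104  86 118 123 144 224 234 233 227 225]
150 [123 121 125 118 121 125 130 111  98  82 119 126 123 123 124  64 131 222]
165 [124 119 120 125 120 122 124 101  78  77 116 126 126 123 123 124 123  95]
170 [120 119 124 126 124 125 127  78 101 104  47 118 126 126 122 124 128  99]
180 [124 125 126 119 125 126 121 126 110 104  65 115 128 127 123 125 129  90]
190 [120 124 130 125 124 127 126 129 112 106  86 119 126 123 125 127 130  96]
200 [125 125 125 121 119 118 120 123 117 107  91 123 151 140 178 206 175 174]
205 [240 223 126 144 167 177 109  84  90 101 104 117  90  81 108 16
[... 1372 characters left out ...]
8 218 175 117 103
  81  30 168 204]
153 [ 91 127 124 134  80 203 227 227 231 233 228 226 188 132 114  93  85  46
  36  44 249 223]
154 [ 95 118 120 131 103 110 235 232 226 205 155 107  98  68 107 125 195  42
  47  67 149 109]
155 [ 98  66 126 126 105  33 208 169 119  98  72  44 123 124 124 121 155  39
  47  45 117 121]
156 [108  81 120 129 109  33  97  81  45  42  29  32 125 123 129 122 107  43
  46  56 129 120]
157 [ 87  54 116 126 116  41  42  40  38  41  43  28 131 122 126 121 107  42
  50  40 124 131]
158 [ 52  37 123 124 118  40  45  40  43  42  41  29 128 124 126 118 108  50
  43  38 127 126]
159 [ 53  33 128 122 117  41  46  39  47  40  52  59 123 118 120 123 113  36
  40  44 122 129]
```

Collar ≈ 0.160 m, so the drop is about 25 mm: two teeth (27 mm) is the nearest. Keeper is drawn (~26 mm). Now over to the screw.

Request:
step_arm(
  commands=[
    [0,[30,-8,0],0],
    [0,[60,-16,0],0],
    [0,[74,-19.5,0],0],
    [0,[74,-19.5,15],0],
    [0,[74,-19.5,30],0],
    [0,[74,-19.5,38],0],
    [0,[74,-19.5,38],0],
    [0,[74,-19.5,38],0],
    [0,[74,-19.5,38],0],
  ],
)

```text
t: 11.4
tool_pos: [0.5249, 0.0305, 0.3415]
tool_rot: [3.141, 0.067, 0.002]
contact_force: [0.0, 0.6, 0.4]
opening: 0.0001
grip_force: 0.0
```

```bash
cat > st.py <<'E'
from h import *
import os
BOX=(252,100,282,152)
def stage(save=False):
    s=eyes.camera_info('scene');im=cv2.cvtColor(grab('scene'),cv2.COLOR_RGB2GRAY)
    if save: cv2.imwrite('ref.png',im)
    ref=cv2.imread('ref.png',0);x0,y0,x1,y1=BOX;T=ref[y0:y1,x0:x1]
    R=cv2.matchTemplate(im[y0-6:y1+40,x0-5:x1+6],T,cv2.TM_CCOEFF_NORMED)
    j,k=np.unravel_index(R.argmax(),R.shape);f=0
    if 0<j<R.shape[0]-1: a,b,c=R[j-1:j+2,k];f=.5*(a-c)/(a-2*b+c)
    dv=j+f-6
    c=lambda z:proj(s,(.535,.215,z+.03))[1]
    mm=dv/((c(.165)-c(.185))/20)
    return round(dv,2),round(mm,1),round(float(R.max()),3)
E
python3 -c "
from st import *
print(stage(True));print(stage());o=monitor.get_obs();print(o['t'],o['tool_pos'],o['contact_force'])"
```

```text
(np.float64(0.01), np.float64(0.0), 1.0)
(np.float64(0.01), np.float64(0.0), 0.998)
11.5 [0.52489798 0.03048337 0.34131865] [0.06282387 0.63267126 0.07976572]
```

Request:
step_arm(
  commands=[
    [0,[0,0,5],0],
    [0,[0,0,9],0],
    [0,[0,0,11],0],
    [0,[0,0,12],0],
    [0,[0,0,13],0],
    [0,[0,0,13],0],
    [0,[0,0,13],0],
  ],
)

```text
t: 12.38
tool_pos: [0.5248, 0.0305, 0.3278]
tool_rot: [3.141, 0.067, 0.0]
contact_force: [0.3, 0.1, -0.5]
opening: -0.0003
grip_force: 0.0
```

Request:
step_arm(
  commands=[
    [0,[0,0,1],0],
    [0,[0,0,2],0],
    [0,[0,0,3],0],
    [0,[0,0,3],0],
    [0,[0,0,3],0],
  ],
)

```text
t: 13.0
tool_pos: [0.525, 0.0304, 0.3263]
tool_rot: [3.14, 0.067, 0.001]
contact_force: [-3.5, -0.8, 6.9]
opening: 0.0002
grip_force: 3.5
```

Request:
step_arm(
  commands=[
    [0,[0,0,1],0],
    [0,[0,0,2],0],
    [0,[0,0,3],0],
    [0,[0,0,3],0],
  ],
)

```text
t: 13.5
tool_pos: [0.5251, 0.03, 0.3243]
tool_rot: [3.139, 0.067, 0.001]
contact_force: [-5.6, -3.1, 11.4]
opening: 0.0
grip_force: 5.4
```

Request:
step_arm(
  commands=[
    [0,[0,0,1.5],0],
    [0,[0,0,3],0],
    [0,[0,0,4],0],
    [0,[0,0,4],0],
  ],
)

```text
t: 14.0
tool_pos: [0.5253, 0.0294, 0.321]
tool_rot: [3.136, 0.067, 0.001]
contact_force: [-6.9, -5.1, 13.4]
opening: -0.0004
grip_force: 7.1
```

```bash
python3 -c "
from st import *
print(stage(),monitor.get_obs()['t'])"
```

```text
(np.float64(0.88), np.float64(2.3), 0.942) 14.05
```

Request:
step_arm(
  commands=[
    [0,[0,0,0.5],0],
    [0,[0,0,0.5],0],
    [0,[0,0,0.5],0],
  ],
)

```text
t: 14.42
tool_pos: [0.5253, 0.0293, 0.3207]
tool_rot: [3.136, 0.067, 0.001]
contact_force: [-7.0, -6.9, 15.1]
opening: 0.0
grip_force: 7.3
```

```bash
python3 -c "
from st import *
print(stage(),monitor.get_obs()['t'])"
```

```text
(np.float64(2.48), np.float64(6.4), 0.87) 14.475
```

Request:
step_arm(
  commands=[
    [0,[0,0,0],0],
    [0,[0,0,0],0],
    [0,[0,0,0],0],
    [0,[0,0,0],0],
    [0,[0,0,0],0],
  ],
)

```text
t: 15.1
tool_pos: [0.5253, 0.0293, 0.3207]
tool_rot: [3.136, 0.067, 0.002]
contact_force: [-6.7, -6.8, 15.1]
opening: -0.0002
grip_force: 7.3
```

```bash
python3 -c "
from st import *
print(stage(),monitor.get_obs()['t'])"
```

```text
(np.float64(4.77), np.float64(12.3), 0.892) 15.15
```

Request:
step_arm(
  commands=[
    [0,[0,0,0],0],
    [0,[0,0,0],0],
    [0,[0,0,0],0],
    [0,[0,0,0],0],
    [0,[0,0,-10],0],
    [0,[0,0,-22],0],
    [0,[0,0,-32],0],
    [0,[0,0,-32],0],
  ],
)

```text
t: 16.15
tool_pos: [0.525, 0.0306, 0.3502]
tool_rot: [3.141, 0.067, 0.003]
contact_force: [-0.2, 0.8, 0.4]
opening: 0.0
grip_force: 0.0
```

```bash
python3 -c "
from st import *
print(stage(),monitor.get_obs()['t'])"
```

```text
(np.float64(7.04), np.float64(18.2), 0.885) 16.2
```

Request:
step_arm(
  commands=[
    [0,[0,0,-28],0],
    [0,[0,0,-28],0],
    [0,[0,0,-28],0],
    [0,[0,0,-28],0],
    [0,[0,0,-28],0],
    [0,[0,0,-28],0],
    [0,[0,0,-28],0],
    [0,[0,0,-28],0],
    [0,[0,0,-28],0],
    [0,[0,0,-28],0],
  ],
)

```text
t: 17.45
tool_pos: [0.5248, 0.0305, 0.3772]
tool_rot: [3.141, 0.067, 0.0]
contact_force: [-0.3, -0.8, -0.3]
opening: 0.0004
grip_force: 0.0
```

```bash
python3 - <<'E'
from st import *
print(stage(),monitor.get_obs()['t'])
a=grab('scene','s9.png').astype(int);print(blobs(a.astype(np.uint8),'red',10)[:12])
print((a[150:172,243:262].sum(2)//3))
w=grab('wrist','w9.png');i=eyes.camera_info('wrist')
for k in('blue','red'):
  for b in blobs(w,k): print(k,b,onz(i,*b[1],.150 if k=='blue' else .137).round(4))
E
```

```text
(np.float64(9.74), np.float64(25.1), 0.864) 17.5
[([297, 153, 54, 13, 199], [321.9, 158.3]), ([243, 155, 7, 6, 24], [246.0, 157.5]), ([158, 175, 13, 11, 13], [164.0, 179.3]), ([153, 182, 13, 14, 155], [159.0, 188.1]), ([495, 249, 7, 6, 15], [498.5, 251.4]), ([486, 251, 10, 8, 23], [490.8, 254.1]), ([479, 252, 7, 7, 17], [481.8, 255.3]), ([468, 254, 16, 23, 90], [473.8, 263.6]), ([494, 254, 9, 12, 30], [498.4, 259.7]), ([446, 256, 5, 6, 14], [447.8, 258.6]), ([450, 256, 5, 9, 17], [452.2, 260.2]), ([503, 256, 9, 7, 22], [506.8, 259.0])]
[[123 124 111 107  87 116 127 124 125 126 129  55  94 121 113 117  64  98
  125]
 [119 123 110  99  86 113 124 116 119 123 124  57  83 102 103 108  73  98
  121]
 [121 127 111 101  95 115 125 123 120 116 116 107 147 131 121 122 151 112
  120]
 [124 128 111 103  90 123 126 117 115 150 145 220 251 246 220 215 247 166
  120]
 [108 118 107 104  93 116 122  77 103 238 239 233 230 229 231 235 244 150
  106]
 [ 70  75 104 104  94  69  67  71  94 225 232 227 225 228 226 229 241 153
   80]
 [102  90 109 110 103  91  82 109 175 236 231 227 226 225 224 225 238 15
[... 595 characters left out ...]
70 121 124 123 118 118 121 128 118  63  87 196 235 233
  222]
 [125 125  98  75  79 116 123 121 121 121 122 131 113  65  33 115 205 193
  114]
 [122 127  72  82  83 121 121 127 119 121 126 129 117  71  37  40  99  90
   82]
 [125 127  81 101 102 112 120 120 122 124 119 128 122  75  45  37  43  32
   31]
 [127 130  81 102 106  42 109 124 127 121 123 125 113  69  41  42  42  42
   42]
 [120 129  81 104 105  51 115 130 120 123 122 125 118  72  39  39  48  38
   46]
 [127 127  82 102 105  46 112 128 122 123 117 126 116  71  50  48  44  60
   70]
 [123 128  80  92 106  49 117 125 125 124 121 126 118  93  85  90  60 101
  106]]
red ([102, 193, 193, 23, 2110], [191.9, 206.3]) [0.5223 0.0768 0.137 ]
```

Stage pointer (row ~157) is level with the collar (row 157.4). Back to the knob.

Request:
step_arm(
  commands=[
    [40,[-30,8,0],0],
    [40,[-60,16,0],0],
    [40,[-72,18.5,0],0],
    [40,[-72,18.5,0],0],
    [40,[-72,18.5,20],0],
    [40,[-72,18.5,40],0],
    [40,[-72,18.5,55],0],
    [40,[-72,18.5,62],0],
    [40,[-72,18.5,62],0],
    [40,[-72,18.5,62],0],
  ],
)

```text
t: 18.85
tool_pos: [0.454, 0.009, 0.3159]
tool_rot: [3.141, 0.067, 0.002]
contact_force: [0.3, -0.8, 0.5]
opening: 0.0341
grip_force: 0.0
```

```bash
python3 - <<'E'
from st import *
print(stage(),monitor.get_obs()['t'])
w=grab('wrist','w10.png');i=eyes.camera_info('wrist')
for k in('blue','red'):
  for b in blobs(w,k): print(k,b,onz(i,*b[1],.150 if k=='blue' else .137).round(4))
E
```

```text
(np.float64(10.22), np.float64(26.3), 0.874) 18.9
blue ([242, 232, 22, 47, 869], [252.6, 255.5]) [0.4556 0.0088 0.15  ]
red ([222, 98, 59, 31, 987], [255.5, 117.1]) [0.5252 0.0103 0.137 ]
red ([0, 108, 187, 25, 3789], [93.0, 119.3]) [0.5214 0.0917 0.137 ]
```

Request:
step_arm(
  commands=[
    [0,[0,0,0],0],
    [0,[0,0,0],0],
    [0,[0,0,0],0],
    [0,[0,0,0],0],
  ],
  squeeze=25,
)

```text
t: 19.45
tool_pos: [0.4538, 0.009, 0.3158]
tool_rot: [-3.141, -0.067, -0.001]
contact_force: [-1.4, 1.7, 4.8]
opening: 0.0107
grip_force: 24.5
```

```bash
python3 -c "
from st import *
print(stage(),stage(),monitor.get_obs()['t'])"
```

```text
(np.float64(10.22), np.float64(26.3), 0.875) (np.float64(10.22), np.float64(26.3), 0.875) 19.55
```

Request:
step_arm(
  commands=[
    [0,[5,0,0],0],
    [0,[10,0,0],0],
    [0,[15,0,0],0],
    [0,[19,0,0],0],
    [0,[22,0,0],0],
    [0,[22,0,0],0],
  ],
)

```text
t: 20.3
tool_pos: [0.476, 0.01, 0.3158]
tool_rot: [-3.141, -0.067, -0.002]
contact_force: [-0.5, 2.8, 6.2]
opening: 0.0105
grip_force: 24.6
```

Stage is at rest, and the keeper slides in freely. Push to the end stop.

Request:
step_arm(
  commands=[
    [0,[3,0,0],0],
    [0,[5,0,0],0],
    [0,[6,0,0],0],
    [0,[6,0,0],0],
  ],
)

```text
t: 20.8
tool_pos: [0.4809, 0.0102, 0.3157]
tool_rot: [-3.141, -0.067, 0.007]
contact_force: [-8.9, 1.5, 11.0]
opening: 0.0102
grip_force: 25.2
```

Request:
step_arm(
  commands=[
    [0,[2,0,0],0],
    [0,[2,0,0],0],
    [0,[-0.5,0,0],0],
    [0,[-1.5,0,0],0],
    [40,[-1.5,0,0],0],
    [40,[-1.5,0,0],0],
    [40,[-1.5,0,0],0],
    [40,[-1.5,0,-25],0],
    [40,[-1.5,0,-65],0],
    [40,[-1.5,0,-65],0],
    [40,[-1.5,0,-65],0],
  ],
)

```text
t: 22.18
tool_pos: [0.48, 0.0101, 0.3796]
tool_rot: [-3.141, -0.067, 0.001]
contact_force: [0.5, 0.1, -0.4]
opening: 0.0342
grip_force: 0.0
```

```bash
python3 - <<'E'
from st import *
print(stage(),monitor.get_obs()['t'])
w=grab('wrist','w11.png');i=eyes.camera_info('wrist');s=grab('scene','s11.png')
for b in blobs(w,'blue'): print(b,onz(i,*b[1],.150))
print(blobs(s,'blue',5),monitor.get_obs()['contact_force'])
E
```

```text
(np.float64(10.22), np.float64(26.3), 0.874) 22.225
([246, 195, 15, 29, 381], [253.0, 209.5]) [0.48089057 0.00993252 0.15      ]
[([353, 154, 5, 13, 53], [354.9, 160.2])] [ 0.36593682 -0.73671373  1.04063263]
```

```bash
python3 -c "
from station import finish_job
print(finish_job())"
```

```text
the job is handed in; nothing more can be done
None
```

The job is handed in: the stage is down two teeth (about 27 mm) and level with the red collar in the camera view, the pawl is back in the wheel, the keeper is fully home, the highest screw force read was 18 N, and the loose items were not touched.

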